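# Snap the missing post cap onto the tier basket

## Robot

A 6-joint arm with a two-finger parallel gripper is mounted at the origin on the work surface. World frame = base frame: x ahead of the robot, y to its left, z up, the work surface at z = 0. Lengths are in m, angles in rad, forces in N, time in s.
With the tool pointing down it reaches from about 0.3 to 0.775 m from the base axis. Payload 14.6 kg.
Tool frame: the origin (TCP) lies on the centre line of the jaws, within the pads' length; the fingertips stand ctrl.tcp_to_tips ahead of it and the grasp point (between the pads) lies 2 mm behind it (ctrl.tcp_to_tips is the distance from the TCP to the fingertips, in m); z points along the fingers, y is the line along which they close (so a half turn about z gives the same grasp; the last joint's range is limited). The gripper opens to 94 mm and grips with 3 to 60 N. Pads are 16 mm wide; open, the fingers measure 119 mm over their backs; the gripper's body (75 mm by 177 mm) begins 78 mm behind the grasp point.
Start: joints at [1.112, 0.3, 1.521, -0, 1.321, -0.067], TCP at [0.21, 0.508, 0.222] pointing down, gripper open.
Joint ranges: [-3.03, 3.03], [-0.79, 2.21], [0.23, 2.52], [-1.04, 4.18], [0, 3.07], [-2.55, 2.55]. Speed limits (rad/s): [2.22, 2.22, 2.57, 3.14, 3.14, 3.14].

## Interface

Orientations are given as [roll, pitch, yaw] about the fixed x, y, z axes, in that order (R = Rz(yaw) Ry(pitch) Rx(roll)).
In Python, from station import telemetry, viewer, hand_in, ctrl gives the robot as it stands.
- The arm moves only by the tool step_arm, never from a script. Its argument "plan" is a list of rows, each an object of numbers: "dx", "dy", "dz": the shift along the tool's x, y, z scaled (see below); "rx", "ry", "rz": the turn, a rotation vector about the tool's x, y, z scaled (see below); "claw": the closure, from 0 (fully open) to 1 (shut). In form: [{"dx": .., "dy": .., "dz": .., "rx": .., "ry": .., "rz": .., "claw": ..}, ...]. A call has 1 to 10 rows; each row shifts and turns the commanded pose from where the row before left it, along the tool's axes as they then stand; what a row does not reach is not made up. The controller multiplies each number of a shift by 0.1 m and each number of a turn by 90 degrees. A row lasts 1/10 s, in which the tool goes at most 50 mm and 8.59 degrees, less where a joint would pass 70% of its speed; a pose out of reach is approached as far as the arm can. A call with a number of a shift or a turn outside -1 to 1 is refused whole. A call with a gripper value outside its range is refused whole. The fingers move at their own pace and stop on an object; "grip_force" is the grip in N (left out, the last holds). Time passes only in rows, so rows that do not move let the fingers close. It gives the time, the measured TCP pose, the force, the opening and the grip force at its end, in the units of the state.
- telemetry.get_obs(): the state, without advancing time (a new reading comes with each control period).
- viewer.camera(name): name is "scene" or "top" or "wrist"; returns a dict with "img" (480x640x3 uint8, red, green, blue), "z_map" (480x640 float32, m along the optical axis (not along the pixel's ray), 0 where there is no reading), "fx", "fy", "cx", "cy" (pixels), "R" (3x3) and "t" (3): a world point X has camera coordinates R X + t; the wrist camera has in their place "tool_from_camera" (4x4, takes a point from camera to tool coordinates, whose origin is the TCP and whose axes are the flange's). Camera axes: x right, y down, z forward; pixel columns grow to the right and rows downward; lengths in m; the calibration is good to about 2 mm. A picture is of the moment at which its call begins: read the wrist's pose just before it.
- hand_in(): hands the job in; it is judged then, once.
Trained networks look in a picture, given as the dict that the camera call returned (one of the last four; its "shot" number tells which), for a name from the list of things; names that differ only in an ending like _2 or _b are one class to them, and where a whole thing is asked for, a point or a joint stands for the part that bears it (a point fixed in the world has none). Each returns a list of dicts, best first, with "score" (0 to 1); they miss things now and then, are a little off and sometimes report something else, mostly with a low value. They report only what shows in the picture. A call takes as long as a camera call.
- viewer.recognise(target, picture): "rect" ([left, top, right, bottom] in pixels, round what is visible of it).
The state is a dict: "time_s": time; "qpos": joint angles; "joint_vel": joint speeds; "tau": joint torques, N m; "ee_pos": TCP position; "eef_rot": TCP orientation; "force": force on the tool from outside, world axes, zero at the start; "moment": the same for the moment, N m; "grip_width": finger opening in m; "grip_force": force on a finger pad.
Only numpy, scipy, OpenCV 4.12 (cv2) and the standard library are available. Lean on these libraries where they do the work, as an engineer would, in place of code of your own. Each camera call takes 0.05 s, during which the arm holds its last target. There are 200 camera calls.

## Task

One post of the three-level tier basket has lost its blue snap cap. Pick the cap up from the red shelf, set it upright on the bare yellow stud, press it straight down until it clicks and sits flush on its post like the other three, and keep pressing firmly after the click: finish while you are still pressing it down. Leave the vase, the button box, the polish tin and the key hook stand where they are.

Things in the scene. Friction and masses are not known exactly. Their poses are not given: they have to be found in the camera images.
- snap_cap: The loose snap cap: a hollow blue plastic cylinder, 32 mm outside diameter, 24 mm tall, closed flat top, about 14 g, standing mouth down on the shelf. Bore 22 mm wide and 19 mm deep, with a lip 18 mm wide and 2.8 mm high at the mouth. Origin at the centre of its mouth (underside), z up along its axis. It may be pressed on with closed fingertips on its top or while still held in the fingers.
- cap_top (a point): Centre of the loose cap's flat top, 24 mm above its origin. Pushing the cap onto the stud takes a force that rises to 10 to 13 N; then it drops to nothing as the lip slips over the lobes (the click), and the stud draws the cap down (up to 11 N if it is held back) to its seat, where pushing meets a hard stop. The job ends with the cap still pressed onto the seat: more than 5 N, best 10 to 25 N.
- stud_seat (a point): Centre of the flat grey shoulder (31 mm diameter) on top of the one post without a cap, 235 mm above the shelf; the seated cap's origin lies here. The yellow snap stud stands up from it: 14 mm diameter, 17 mm tall, tip tapered to 9 mm, split into four sprung lobes 22 mm across at 8 mm height. A cap set on loosely rests on the lobes with its origin 12 mm above this point. z up.
- tier_basket: White tier basket of three levels, fixed to the shelf, turned to any yaw. 216 by 166 mm in plan. Origin at the centre of its underside, x along its long side, z up. Posts at x = +-92, y = +-67 mm; the bare one is at +92, +67 mm. The other three carry blue caps like the loose one, tops 259 mm above the shelf; the rims of the levels and corner sockets are at most 217 mm above the shelf.
- vase: Bystander: small blue ceramic vase, 68 mm in diameter at its belly, 90 mm tall, loose. Origin at the centre of its underside.
- button_box: Bystander: clear clip-lid plastic box of spare buttons, shut, 116 (x) by 75 (y) by 45 mm, loose. Origin at the centre of its underside.
- polish_tin: Bystander: round black and brass shoe polish tin, 76 mm in diameter, 27 mm tall, loose. Origin at the centre of its underside.
- key_hook: Bystander: steel key hook stand, base 70 by 70 mm, 91 mm tall, a key on its hook, loose. Origin at the centre of its underside.

How it is judged:
On the way, in this order (a step that is already met when the one before it is completed fails the run):
1. the cap stands upright on the stud, over it and not yet snapped on (horizontal distance between snap_cap and stud_seat below 0.004 m and z of snap_cap in the frame of stud_seat between 0.005 and 0.016 m and angle between snap_cap's own z axis and vertical below 0.2 rad), for 0.06 s.
2. the cap has clicked home on its seat and is still pressed down with more than 5 N (z of snap_cap in the frame of stud_seat below 0.0015 m and horizontal distance between snap_cap and stud_seat below 0.003 m and contact force between snap_cap and tier_basket above 5 N), for 0.5 s.
At the end, for the whole second after the job is handed in: The cap is snapped home on the stud: its mouth within 1.5 mm of the seat, centred within 3 mm, upright within 0.1 rad and at rest, and the fingers are still pressing it onto the post with more than 5 N (all of step 2 and z of snap_cap in the frame of stud_seat above -0.003 m and angle between snap_cap's own z axis and vertical below 0.1 rad and linear speed of snap_cap below 0.02 m/s and contact force between the fingers and snap_cap above 3 N); the arm keeps its last pose, push and grip.
It fails at once if a bystander is shifted by more than 20 mm (distance of any of vase, button_box, polish_tin, key_hook from where it was at the start of the episode above 0.02 m).
It fails at once if the vase or the key hook stand is tipped (angle between any of vase, key_hook's own z axis and vertical above 0.3 rad).
It also fails if it takes over 45 s, if anything falls off the work surface, if the arm or the gripper's body presses on something with over 40 N, if the wrist force passes 120 N, or if a joint passes its speed limit or range.

## Working session

There is one attempt and no reset: what is moved stays moved. The work goes in short steps, Python scripts to look and compute and a tool call to move; the robot and the scene stay as the last step left them, time stands still between calls to the robot, and variables do not carry over. Pictures are saved under pics/ and viewed, at most 10 in all, crops included, and the job is handed in when it is done.

Besides the shell and the picture viewer there is one more tool, called by a JSON object that holds its "op" and its "data". step_arm: Moves the arm, as the interface text tells. Shifts and turns lie within -1 to 1; 1 stands for 0.1 m of shift or 90 degrees of turn. Its arguments: {"type":"object","properties":{"plan":{"type":"array"},"grip_force":{"type":"number"}},"required":["plan"]}

```bash
mkdir -p pics; ls; cat > h.py <<'E'
import numpy as np, cv2
from station import telemetry, viewer, hand_in, ctrl
from scipy.spatial.transform import Rotation as Ro
def shot(n):
    o=telemetry.get_obs(); c=viewer.camera(n)
    if n=='wrist':
        T=np.eye(4);T[:3,:3]=Ro.from_euler('xyz',o['eef_rot']).as_matrix();T[:3,3]=o['ee_pos']
        c['W']=T@np.array(c['tool_from_camera'])
    else:
        T=np.eye(4);T[:3,:3]=c['R'];T[:3,3]=np.ravel(c['t']);c['W']=np.linalg.inv(T)
    return c
def cloud(c):
    z=c['z_map'];v,u=np.mgrid[:480,:640]
    p=np.stack([(u-c['cx'])/c['fx']*z,(v-c['cy'])/c['fy']*z,z],-1)
    P=p@c['W'][:3,:3].T+c['W'][:3,3];P[z==0]=np.nan
    return P
def save(c,n): cv2.imwrite('pics/'+n+'.png',c['img'][:,:,::-1])
def mask(c,kind):
    h=cv2.cvtColor(c['img'],cv2.COLOR_RGB2HSV)
    lo,hi={'blue':((95,90,40),(130,255,255)),'yellow':((20,110,90),(35,255,255))}[kind]
    return cv2.inRange(h,lo,hi)
def blobs(c,kind,zlo=0,zhi=.4,amin=15):
    P=cloud(c);m=(mask(c,kind)>0)&(P[...,2]>zlo)&(P[...,2]<zhi)
    n,l,s,ce=cv2.connectedComponentsWithStats(m.astype(np.uint8))
    for i in range(1,n):
        if s[i,4]>=amin:
            q=P[l==i];print(kind,s[i].tolist(),ce[i].round(1),'med',np.median(q,0).round(4),'max',q.max(0).round(4),'min',q.min(0).round(4))
E
python3 - <<'E'
from h import *
print(ctrl.tcp_to_tips,telemetry.get_obs())
for n in ('top','scene'):
    c=shot(n);save(c,n+'1');print(n,c['fx'],c['W'].round(3).tolist())
    for t in ('snap_cap','stud_seat','tier_basket','vase','button_box','polish_tin','key_hook'):
        r=viewer.recognise(t,c);P=cloud(c)
        for d in r[:4]:
            x=np.array(d['rect']).astype(int);q=P[x[1]:x[3]+1,x[0]:x[2]+1].reshape(-1,3)
            print(t,round(d['score'],2),x,np.nanmedian(q,0).round(3))
    blobs(c,'blue');blobs(c,'yellow')
E
```

```text
pics
0.017 {'time_s': 0.0, 'qpos': array([ 1.11239941e+00,  3.00506468e-01,  1.52155628e+00, -4.46034010e-05,
        1.32069761e+00, -6.66332519e-02]), 'joint_vel': array([ 0.00059531, -0.00121416, -0.0016461 , -0.00267807,  0.00050241,
       -0.0013205 ]), 'tau': array([-3.64042153e-04, -5.31805086e+01, -3.52731228e+01,  7.07781245e-02,
        2.44599703e-02, -1.13203441e-04]), 'ee_pos': array([0.20992665, 0.50810816, 0.22187741]), 'eef_rot': array([-3.14042466e+00, -3.46435481e-05,  2.74984003e+00]), 'force': array([-0.38718098, -0.33481531, -0.10425509]), 'moment': array([ 0.05065093, -0.00105848,  0.02553748]), 'grip_force': 0.0, 'grip_width': 0.09387248479904586}
top 615.1297272603477 [[-0.004, -0.993, 0.116, 0.418], [-1.0, 0.004, 0.001, 0.009], [-0.001, -0.115, -0.993, 1.627], [0.0, 0.0, 0.0, 1.0]]
snap_cap 0.57 [225 292 237 302] [0.437 0.219 0.019]
stud_seat 0.61 [339 202 459 310] [ 0.529 -0.204  0.005]
tier_basket 0.78 [344 203 462 311] [ 0.526 -0.214  0.005]
vase 0.84 [476 210 502 236] [ 0.626 -0.448  0.045]
vase 0.58 [167 160 215 209] [0.732 0.326 0.024]
button_box 0.95 
[... 3037 characters left out ...]
21] max [0.4664 0.2344 0.0299] min [0.435  0.2042 0.0008]
yellow [502, 113, 55, 53, 987] [531.3 139.2] med [0.0088 0.0695 0.2396] max [0.0639 0.1018 0.3074] min [-0.0581  0.0334  0.1398]
yellow [492, 130, 18, 19, 179] [501.7 141.3] med [0.0742 0.033  0.2343] max [0.0948 0.047  0.2654] min [0.0548 0.0215 0.2126]
yellow [260, 160, 9, 8, 46] [264.1 164. ] med [ 0.6385 -0.2299  0.2458] max [ 0.6468 -0.2233  0.2537] min [ 0.6272 -0.2421  0.2341]
yellow [450, 165, 79, 45, 1437] [496.8 189.6] med [0.0464 0.0684 0.0194] max [0.1255 0.1224 0.1308] min [-0.1088 -0.0617  0.001 ]
yellow [290, 312, 29, 23, 146] [304.4 320.7] med [0.7247 0.0971 0.0265] max [0.7775 0.143  0.0329] min [0.7045 0.0734 0.0099]
```

{"op": "step_arm", "data": {"plan": [{"dx":-0.33,"dy":-0.18,"dz":0.07,"claw":0},{"dx":-0.33,"dy":-0.18,"dz":0.07,"claw":0},{"dx":-0.33,"dy":-0.18,"dz":0.07,"claw":0},{"dx":-0.33,"dy":-0.18,"dz":0.07,"claw":0},{"dx":-0.33,"dy":-0.18,"dz":0.07,"claw":0},{"dx":-0.33,"dy":-0.18,"dz":0.07,"claw":0},{"dx":-0.33,"dy":-0.18,"dz":0.07,"claw":0},{"dx":-0.33,"dy":-0.18,"dz":0.07,"claw":0},{"dx":-0.33,"dy":-0.18,"dz":0.07,"claw":0},{"dx":-0.33,"dy":-0.18,"dz":0.07,"claw":0}]}}

```text
$.plan[0]: bad value
```

View pics/top1.png

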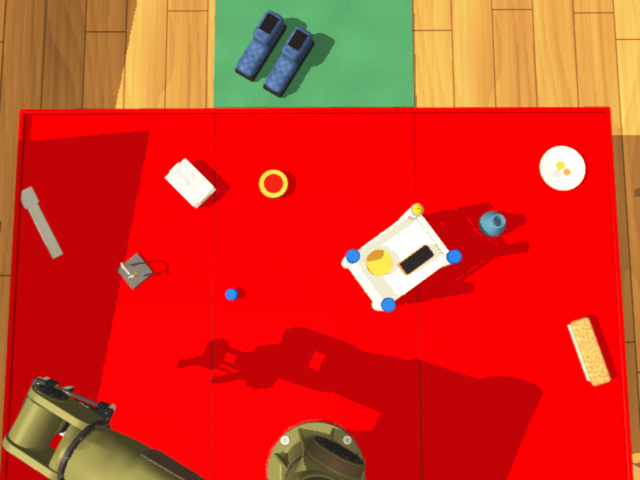

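The top view shows the loose cap at (231,294) and the bare yellow stud at (417,210). The bystanders are well clear of both. The call was refused, probably because rows need all seven keys.

{"op": "step_arm", "data": {"plan": [{"dx":-0.33,"dy":-0.18,"dz":0.07,"rx":0,"ry":0,"rz":0,"claw":0},{"dx":-0.33,"dy":-0.18,"dz":0.07,"rx":0,"ry":0,"rz":0,"claw":0},{"dx":-0.33,"dy":-0.18,"dz":0.07,"rx":0,"ry":0,"rz":0,"claw":0},{"dx":-0.33,"dy":-0.18,"dz":0.07,"rx":0,"ry":0,"rz":0,"claw":0},{"dx":-0.33,"dy":-0.18,"dz":0.07,"rx":0,"ry":0,"rz":0,"claw":0},{"dx":-0.33,"dy":-0.18,"dz":0.07,"rx":0,"ry":0,"rz":0,"claw":0},{"dx":-0.33,"dy":-0.18,"dz":0.07,"rx":0,"ry":0,"rz":0,"claw":0},{"dx":-0.33,"dy":-0.18,"dz":0.07,"rx":0,"ry":0,"rz":0,"claw":0},{"dx":-0.33,"dy":-0.18,"dz":0.07,"rx":0,"ry":0,"rz":0,"claw":0},{"dx":-0.33,"dy":-0.18,"dz":0.07,"rx":0,"ry":0,"rz":0,"claw":0}]}}

```text
time_s: 1.8
ee_pos: [0.4471, 0.2146, 0.1524]
eef_rot: [3.141, 0.0, 2.75]
force: [-0.4, 0.4, 0.2]
grip_width: 0.0942
grip_force: 0.0
```

```bash
cat >> h.py <<'E'
def togo(p):
    o=telemetry.get_obs();R=Ro.from_euler('xyz',o['eef_rot']).as_matrix()
    return (R.T@(np.array(p)-o['ee_pos'])*10).round(3)
def fitcircle(q,h,r=None):
    from scipy.optimize import least_squares
    q=q[:,:2]
    s=least_squares(lambda a:np.hypot(q[:,0]-a[0],q[:,1]-a[1])-a[2],[*q.mean(0),h],loss='soft_l1',f_scale=.0005)
    return s.x
E
python3 - <<'E'
from h import *
c=shot('wrist');save(c,'w1');o=telemetry.get_obs();print(o['ee_pos'],o['eef_rot'],o['force'])
print(c['tool_from_camera'].round(3).tolist(),c['fx'],viewer.recognise('snap_cap',c)[:2])
blobs(c,'blue')
E
```

```text
[0.4492656  0.21128998 0.15126069] [-3.14047064e+00  3.22670826e-04  2.74771348e+00] [ 0.24845383 -2.95199712 -2.02732463]
[[-0.0, -0.964, -0.264, 0.077], [1.0, -0.001, 0.001, -0.001], [-0.001, -0.264, 0.964, -0.161], [0.0, 0.0, 0.0, 1.0]] 341.2764626128217 [{'rect': [304.5, 215.2, 341.5, 252.7], 'score': 0.78}]
blue [305, 213, 35, 39, 1057] [321.5 232.4] med [0.4454 0.2194 0.0227] max [0.463  0.234  0.0251] min [4.316e-01 2.032e-01 4.000e-04]
```

```bash
cat >> h.py <<'E'
def top(c,kind,zlo,zhi,near,rad=.03):
    P=cloud(c);m=((mask(c,kind)>0)&(P[...,2]>zlo)&(P[...,2]<zhi)&(np.hypot(P[...,0]-near[0],P[...,1]-near[1])<rad)).astype(np.uint8)
    q=P[m>0];hull=cv2.convexHull(cv2.findNonZero(m))[:,0]
    zt=np.percentile(q[:,2],80)
    (u,v),r=cv2.minEnclosingCircle(hull)
    d=c['W'][:3,:3]@[(u-c['cx'])/c['fx'],(v-c['cy'])/c['fy'],1];C=c['W'][:3,3]
    print(kind,'n',len(q),'mean',q.mean(0).round(4),'midrange',((q.max(0)+q.min(0))/2).round(4),'span',np.ptp(q,0).round(4),'ztop',zt.round(4))
    return q
E
python3 - <<'E'
from h import *
for i in range(2):
    c=shot('wrist');o=telemetry.get_obs();print(o['ee_pos'],o['eef_rot'],o['force'])
q=top(c,'blue',.02,.03,(.447,.219))
g=q.mean(0)[:2]
print(togo([*g,.152]),togo([*g,.02]))
save(c,'w2')
E
```

```text
[0.44696244 0.21457519 0.15203909] [-3.14103274e+00 -5.55510744e-04  2.74682829e+00] [-0.61337764  0.24148749 -0.22263852]
[0.44643324 0.21558696 0.15234293] [-3.14146719e+00 -3.04407221e-04  2.74819301e+00] [-0.03192574 -0.0217052  -0.50611967]
blue n 927 mean [0.4469 0.2187 0.0228] midrange [0.4472 0.2186 0.0227] span [0.0309 0.0305 0.0055] ztop 0.0235
[0.008 0.031 0.003] [0.008 0.031 1.323]
```

View pics/w2.png

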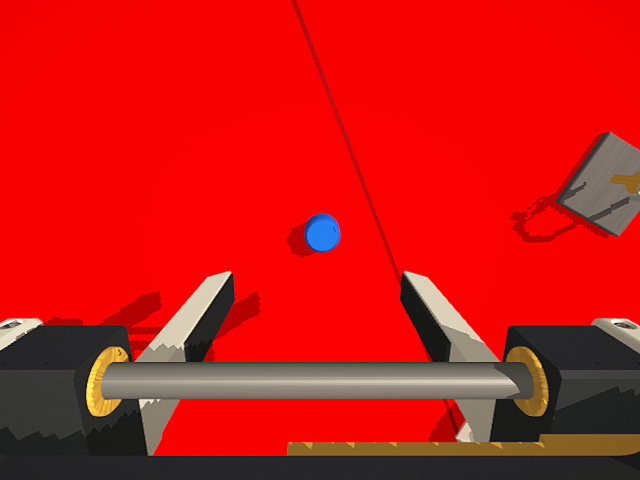

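The cap sits between the open fingers at (322,232). I'll descend now.

{"op": "step_arm", "data": {"plan": [{"dx":0.01,"dy":0.03,"dz":0.2,"rx":0,"ry":0,"rz":0,"claw":0},{"dx":0,"dy":0,"dz":0.2,"rx":0,"ry":0,"rz":0,"claw":0},{"dx":0,"dy":0,"dz":0.2,"rx":0,"ry":0,"rz":0,"claw":0},{"dx":0,"dy":0,"dz":0.2,"rx":0,"ry":0,"rz":0,"claw":0},{"dx":0,"dy":0,"dz":0.2,"rx":0,"ry":0,"rz":0,"claw":0},{"dx":0,"dy":0,"dz":0.15,"rx":0,"ry":0,"rz":0,"claw":0},{"dx":0,"dy":0,"dz":0.1,"rx":0,"ry":0,"rz":0,"claw":0},{"dx":0,"dy":0,"dz":0.05,"rx":0,"ry":0,"rz":0,"claw":0},{"dx":0,"dy":0,"dz":0,"rx":0,"ry":0,"rz":0,"claw":0},{"dx":0,"dy":0,"dz":0,"rx":0,"ry":0,"rz":0,"claw":0}]}}

```text
time_s: 3.0
ee_pos: [0.4467, 0.2194, 0.0231]
eef_rot: [3.141, 0.001, 2.75]
force: [0.7, 0.6, 0.7]
grip_width: 0.0938
grip_force: 0.0
```

{"op": "step_arm", "data": {"plan": [{"dx":0,"dy":0,"dz":0,"rx":0,"ry":0,"rz":0,"claw":0.5},{"dx":0,"dy":0,"dz":0,"rx":0,"ry":0,"rz":0,"claw":0.6},{"dx":0,"dy":0,"dz":0,"rx":0,"ry":0,"rz":0,"claw":1},{"dx":0,"dy":0,"dz":0,"rx":0,"ry":0,"rz":0,"claw":1},{"dx":0,"dy":0,"dz":0,"rx":0,"ry":0,"rz":0,"claw":1},{"dx":0,"dy":0,"dz":0,"rx":0,"ry":0,"rz":0,"claw":1},{"dx":0,"dy":0,"dz":0,"rx":0,"ry":0,"rz":0,"claw":1},{"dx":0,"dy":0,"dz":0,"rx":0,"ry":0,"rz":0,"claw":1}], "grip_force": 30}}

```text
time_s: 3.8
ee_pos: [0.4465, 0.2191, 0.0225]
eef_rot: [-3.142, -0.0, 2.75]
force: [-1.1, 1.2, 0.7]
grip_width: 0.0334
grip_force: 0.0
```

{"op": "step_arm", "data": {"plan": [{"dx":0,"dy":0,"dz":0,"rx":0,"ry":0,"rz":0,"claw":1},{"dx":0,"dy":0,"dz":0,"rx":0,"ry":0,"rz":0,"claw":1},{"dx":0,"dy":0,"dz":0,"rx":0,"ry":0,"rz":0,"claw":1},{"dx":0,"dy":0,"dz":-0.1,"rx":0,"ry":0,"rz":0,"claw":1},{"dx":0,"dy":0,"dz":-0.4,"rx":0,"ry":0,"rz":0,"claw":1},{"dx":0,"dy":0,"dz":-0.4,"rx":0,"ry":0,"rz":0,"claw":1},{"dx":0,"dy":0,"dz":-0.4,"rx":0,"ry":0,"rz":0,"claw":1},{"dx":0,"dy":0,"dz":-0.4,"rx":0,"ry":0,"rz":0,"claw":1},{"dx":0,"dy":0,"dz":-0.4,"rx":0,"ry":0,"rz":0,"claw":1},{"dx":0,"dy":0,"dz":-0.4,"rx":0,"ry":0,"rz":0,"claw":1}]}}

```text
time_s: 4.8
ee_pos: [0.446, 0.2189, 0.2751]
eef_rot: [3.141, 0.001, 2.75]
force: [0.5, 0.4, 0.1]
grip_width: 0.0319
grip_force: 30.0
```

{"op": "step_arm", "data": {"plan": [{"dx":0,"dy":0,"dz":-0.4,"rx":0,"ry":0,"rz":0,"claw":1},{"dx":0,"dy":0,"dz":-0.2,"rx":0,"ry":0,"rz":0,"claw":1},{"dx":0,"dy":0,"dz":0,"rx":0,"ry":0,"rz":0,"claw":1}]}}

```text
time_s: 5.1
ee_pos: [0.4468, 0.2192, 0.3359]
eef_rot: [3.138, 0.004, 2.75]
force: [-0.3, -0.1, -1.4]
grip_width: 0.0311
grip_force: 30.0
```

```bash
python3 - <<'E'
from h import *
o=telemetry.get_obs();print(o)
print(togo([.632,-.231,.33]))
E
```

```text
{'time_s': 5.1, 'qpos': array([ 3.82546959e-01,  1.15090279e-01,  1.48288767e+00,  1.96995472e-05,
        1.53823067e+00, -7.96500994e-01]), 'joint_vel': array([-0.00014517,  0.0366387 ,  0.0818915 , -0.00063493, -0.05653228,
       -0.00054592]), 'tau': array([-4.18893993e-02, -4.49868178e+01, -3.91237307e+01,  3.98600532e-02,
        9.00642313e-01, -4.16827597e-04]), 'ee_pos': array([0.44676392, 0.21922103, 0.33591518]), 'eef_rot': array([3.13781397, 0.00383534, 2.74983644]), 'force': array([-0.33163032, -0.12739908, -1.40732869]), 'moment': array([-0.02165076,  0.01435037,  0.02598609]), 'grip_force': 29.99999840154487, 'grip_width': 0.031142330129542227}
[-3.431 -3.454  0.059]
```

{"op": "step_arm", "data": {"plan": [{"dx":-0.295,"dy":-0.265,"dz":0,"rx":0,"ry":0,"rz":0,"claw":1},{"dx":-0.295,"dy":-0.265,"dz":0,"rx":0,"ry":0,"rz":0,"claw":1},{"dx":-0.295,"dy":-0.265,"dz":0,"rx":0,"ry":0,"rz":0,"claw":1},{"dx":-0.295,"dy":-0.265,"dz":0,"rx":0,"ry":0,"rz":0,"claw":1},{"dx":-0.295,"dy":-0.265,"dz":0,"rx":0,"ry":0,"rz":0,"claw":1},{"dx":-0.295,"dy":-0.265,"dz":0,"rx":0,"ry":0,"rz":0,"claw":1},{"dx":-0.295,"dy":-0.265,"dz":0,"rx":0,"ry":0,"rz":0,"claw":1},{"dx":-0.295,"dy":-0.265,"dz":0,"rx":0,"ry":0,"rz":0,"claw":1},{"dx":-0.295,"dy":-0.265,"dz":0,"rx":0,"ry":0,"rz":0,"claw":1},{"dx":-0.295,"dy":-0.265,"dz":0,"rx":0,"ry":0,"rz":0,"claw":1}]}}

```text
time_s: 6.1
ee_pos: [0.6181, -0.1399, 0.3313]
eef_rot: [-3.141, -0.002, 2.75]
force: [-0.3, 0.2, -0.3]
grip_width: 0.0317
grip_force: 30.0
```

{"op": "step_arm", "data": {"plan": [{"dx":-0.295,"dy":-0.265,"dz":0,"rx":0,"ry":0,"rz":0,"claw":1},{"dx":-0.295,"dy":-0.265,"dz":0,"rx":0,"ry":0,"rz":0,"claw":1},{"dx":-0.295,"dy":-0.265,"dz":0,"rx":0,"ry":0,"rz":0,"claw":1},{"dx":0,"dy":0,"dz":0,"rx":0,"ry":0,"rz":0,"claw":1},{"dx":0,"dy":0,"dz":0,"rx":0,"ry":0,"rz":0,"claw":1},{"dx":0,"dy":0,"dz":0,"rx":0,"ry":0,"rz":0,"claw":1}]}}

```text
time_s: 6.7
ee_pos: [0.6692, -0.2448, 0.3323]
eef_rot: [3.141, -0.0, 2.75]
force: [-0.1, -0.2, -0.4]
grip_width: 0.0317
grip_force: 30.0
```

```bash
python3 - <<'E'
from h import *
c=shot('wrist');o=telemetry.get_obs();print(o['ee_pos'],o['eef_rot'],o['grip_width'])
save(c,'w3')
blobs(c,'yellow');blobs(c,'blue')
q=top(c,'yellow',.236,.26,(.632,-.231))
print(viewer.recognise('snap_cap',c)[:2])
E
```

```text
[ 0.66921635 -0.2446104   0.33290201] [3.14148192e+00 3.23397835e-04 2.75085338e+00] 0.031245045428093768
yellow [319, 0, 76, 56, 2082] [344.8  20.1] med [ 0.518  -0.1619  0.1919] max [ 0.545  -0.1197  0.1945] min [ 0.4987 -0.1786  0.1893]
yellow [557, 122, 56, 58, 1172] [583.7 149.8] med [0.7359 0.1087 0.0264] max [0.7762 0.1475 0.0294] min [0.7013 0.0739 0.0227]
yellow [300, 189, 30, 29, 618] [314.5 202.8] med [ 0.6338 -0.2325  0.246 ] max [ 0.6473 -0.2226  0.2524] min [ 0.6245 -0.2435  0.2327]
yellow [106, 359, 10, 3, 21] [110.6 360.4] med [ 0.7821 -0.6566  0.0067] max [ 0.786  -0.6506  0.0081] min [ 0.778  -0.6648  0.0054]
blue [116, 72, 61, 54, 2530] [145.6  99.1] med [ 0.5284 -0.3073  0.2572] max [ 0.5422 -0.2949  0.2603] min [ 0.5105 -0.3261  0.2288]
blue [129, 213, 59, 49, 2164] [158.8 238.1] med [ 0.6271 -0.4488  0.0585] max [ 0.6612 -0.4286  0.0907] min [ 0.5953 -0.4938  0.0172]
blue [287, 261, 61, 68, 3244] [317.  294.6] med [ 0.6661 -0.2441  0.3324] max [ 0.7845 -0.2299  0.3348] min [ 6.539e-01 -2.615e-01  4.000e-04]
yellow n 599 mean [ 0.6342 -0.2329  0.2467] midrange [ 0.635  -0.2332  0.2467] span [0.0209 0.0207 0.0114] ztop 0.2501
[{'rect': [287.9, 263.9, 347.3, 328.5], 'score': 0.88}]
```

View pics/w3.png

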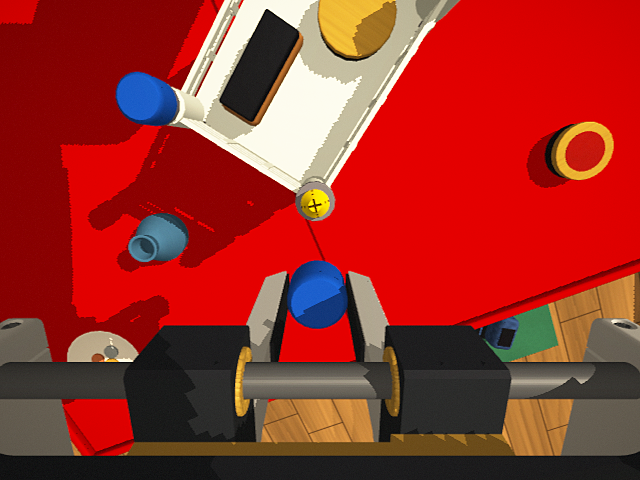

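The stud's cross is at about (315,204). The held cap's top is at about (317,294) and gripped upright. Next I measure the offset between them in this same camera.

```bash
python3 - <<'E'
from h import *
c=shot('wrist');P=cloud(c);o=telemetry.get_obs();print(o['ee_pos'],o['eef_rot'])
h=cv2.cvtColor(c['img'],cv2.COLOR_RGB2HSV)
m=(mask(c,'blue')>0)&(abs(P[...,2]-.333)<.004)&(np.hypot(P[...,0]-o['ee_pos'][0],P[...,1]-o['ee_pos'][1])<.03)
q=P[m];print('cap',len(q),q.mean(0).round(4),((q.max(0)+q.min(0))/2).round(4),np.ptp(q,0).round(4))
C=c['W'][:3,3];cap=q.mean(0)
def ray(u,v,z):
    d=c['W'][:3,:3]@np.array([(u-c['cx'])/c['fx'],(v-c['cy'])/c['fy'],1]);return C+d*(z-C[2])/d[2]
tip=ray(315,204,.252);print('tip',tip.round(4))
# lobes: widest yellow at z .243
m2=(mask(c,'yellow')>0)&(abs(P[...,2]-.245)<.012)
v,u=np.nonzero(m2);(uu,vv),r=cv2.minEnclosingCircle(np.stack([u,v],1).astype(np.float32));print('circ',uu,vv,r,ray(uu,vv,.243).round(4))
s=(abs(P[...,2]-.235)<.003)&(np.hypot(P[...,0]-.633,P[...,1]+.232)<.022)
q=P[s];print('shoulder',len(q),q.mean(0).round(4),((q.max(0)+q.min(0))/2).round(4),np.ptp(q,0).round(4))
for k in (tip,ray(uu,vv,.243)):
    R=Ro.from_euler('xyz',o['eef_rot']).as_matrix();print('togo',(R.T@(k-cap)*10).round(3))
E
```

```text
[ 0.66925889 -0.24471828  0.33328339] [-3.14157298e+00  9.39555200e-04  2.75088268e+00]
cap 2683 [ 0.6684 -0.2449  0.3332] [ 0.6699 -0.2454  0.3322] [0.0316 0.0314 0.0064]
tip [ 0.6345 -0.2322  0.252 ]
circ 314.548583984375 202.56883239746094 14.654583930969238 [ 0.6348 -0.2327  0.243 ]
shoulder 586 [ 0.6332 -0.2324  0.234 ] [ 0.6349 -0.2333  0.2342] [0.0301 0.0302 0.0045]
togo [ 0.362 -0.012  0.812]
togo [ 0.358 -0.015  0.902]
```

{"op": "step_arm", "data": {"plan": [{"dx":0.18,"dy":-0.01,"dz":0,"rx":0,"ry":0,"rz":0,"claw":1},{"dx":0.185,"dy":-0.01,"dz":0.1,"rx":0,"ry":0,"rz":0,"claw":1},{"dx":0,"dy":0,"dz":0.15,"rx":0,"ry":0,"rz":0,"claw":1},{"dx":0,"dy":0,"dz":0.15,"rx":0,"ry":0,"rz":0,"claw":1},{"dx":0,"dy":0,"dz":0.1,"rx":0,"ry":0,"rz":0,"claw":1},{"dx":0,"dy":0,"dz":0,"rx":0,"ry":0,"rz":0,"claw":1},{"dx":0,"dy":0,"dz":0,"rx":0,"ry":0,"rz":0,"claw":1},{"dx":0,"dy":0,"dz":0,"rx":0,"ry":0,"rz":0,"claw":1}], "grip_force": 50}}

```text
time_s: 7.65
ee_pos: [0.6351, -0.2336, 0.2834]
eef_rot: [-3.142, 0.001, 2.75]
force: [0.5, -0.1, 0.4]
grip_width: 0.0312
grip_force: 50.0
```

```bash
python3 - <<'E'
from h import *
c=shot('scene');o=telemetry.get_obs();print(o['ee_pos'],o['eef_rot'],o['force'])
print(togo([.6348,-.2328,.28]))
im=cv2.resize(c['img'][100:220,200:360],None,fx=5,fy=5,interpolation=cv2.INTER_CUBIC)
cv2.imwrite('pics/s2.png',im[:,:,::-1])
blobs(c,'blue',.2,.3);blobs(c,'yellow',.22,.27,5)
E
```

```text
[ 0.63509955 -0.23366952  0.28329363] [-3.14157967e+00  1.24463116e-03  2.74989217e+00] [ 0.02512115  0.37045662 -0.41368083]
[0.006 0.007 0.033]
blue [280, 120, 12, 15, 146] [285.4 127.1] med [ 0.5313 -0.3029  0.2556] max [ 0.5457 -0.2919  0.2633] min [ 0.5136 -0.326   0.2325]
blue [345, 139, 12, 15, 151] [350.7 145.6] med [ 0.4256 -0.1562  0.2555] max [ 0.4377 -0.1451  0.2631] min [ 0.4073 -0.1761  0.2333]
blue [256, 155, 4, 8, 19] [257.8 158.3] med [ 0.6526 -0.231   0.2742] max [ 0.6541 -0.2258  0.2853] min [ 0.6499 -0.2361  0.2637]
blue [327, 176, 12, 16, 160] [332.5 183.5] med [ 0.5334 -0.0771  0.2565] max [ 0.546  -0.0673  0.2636] min [ 0.5168 -0.0954  0.2344]
yellow [260, 163, 9, 5, 32] [264.4 164.9] med [ 0.6391 -0.2281  0.245 ] max [ 0.6472 -0.2237  0.2507] min [ 0.6286 -0.2421  0.2335]
yellow [567, 176, 6, 13, 38] [569.8 180.3] med [0.0403 0.2286 0.2539] max [0.0557 0.2326 0.2694] min [0.0276 0.2231 0.2209]
yellow [509, 180, 30, 16, 192] [520.6 187.2] med [0.1578 0.1777 0.253 ] max [0.1893 0.1941 0.27  ] min [0.1242 0.1636 0.2201]
```

View pics/s2.png

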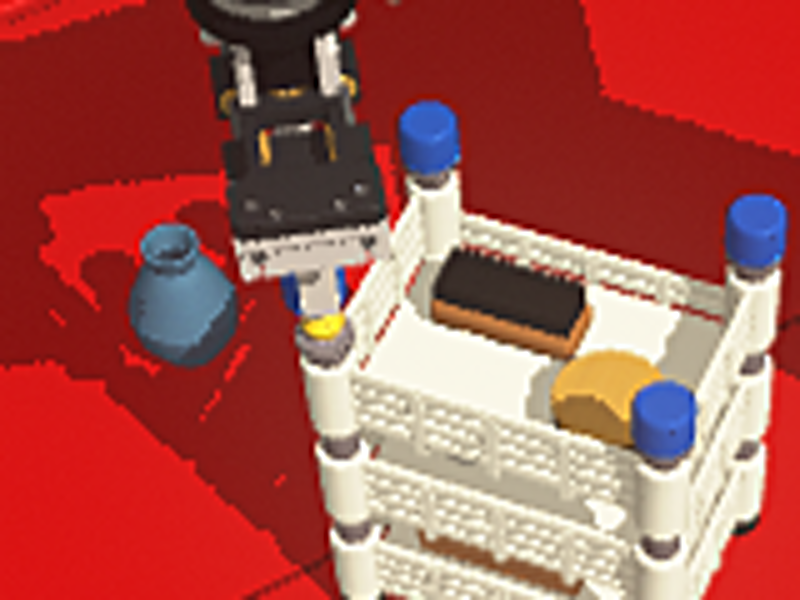

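The scene crop shows the held cap directly above the yellow stud, at about (320,300) in the crop. I'll lower it until the lobes make contact.

{"op": "step_arm", "data": {"plan": [{"dx":0.005,"dy":0.007,"dz":0.04,"rx":0,"ry":0,"rz":0,"claw":1},{"dx":0,"dy":0,"dz":0.04,"rx":0,"ry":0,"rz":0,"claw":1},{"dx":0,"dy":0,"dz":0.03,"rx":0,"ry":0,"rz":0,"claw":1},{"dx":0,"dy":0,"dz":0.01,"rx":0,"ry":0,"rz":0,"claw":1},{"dx":0,"dy":0,"dz":0,"rx":0,"ry":0,"rz":0,"claw":1},{"dx":0,"dy":0,"dz":0,"rx":0,"ry":0,"rz":0,"claw":1}]}}

```text
time_s: 8.3
ee_pos: [0.6347, -0.2328, 0.2706]
eef_rot: [3.142, 0.0, 2.75]
force: [-0.1, -0.2, -0.8]
grip_width: 0.0314
grip_force: 50.0
```

{"op": "step_arm", "data": {"plan": [{"dx":0,"dy":0,"dz":0.01,"rx":0,"ry":0,"rz":0,"claw":1},{"dx":0,"dy":0,"dz":0.005,"rx":0,"ry":0,"rz":0,"claw":1},{"dx":0,"dy":0,"dz":0.005,"rx":0,"ry":0,"rz":0,"claw":1},{"dx":0,"dy":0,"dz":0,"rx":0,"ry":0,"rz":0,"claw":1},{"dx":0,"dy":0,"dz":0,"rx":0,"ry":0,"rz":0,"claw":1}]}}

```text
time_s: 8.8
ee_pos: [0.6347, -0.2327, 0.2688]
eef_rot: [3.141, 0.0, 2.75]
force: [-1.8, 1.7, 5.0]
grip_width: 0.0312
grip_force: 50.0
```

{"op": "step_arm", "data": {"plan": [{"dx":0.004,"dy":0.002,"dz":0,"rx":0,"ry":0,"rz":0,"claw":1},{"dx":0,"dy":0,"dz":0.01,"rx":0,"ry":0,"rz":0,"claw":1},{"dx":0,"dy":0,"dz":0,"rx":0,"ry":0,"rz":0,"claw":1},{"dx":0,"dy":0,"dz":0,"rx":0,"ry":0,"rz":0,"claw":1}], "grip_force": 60}}

```text
time_s: 9.2
ee_pos: [0.6344, -0.2324, 0.268]
eef_rot: [3.142, 0.001, 2.75]
force: [-2.1, 1.9, 5.7]
grip_width: 0.0313
grip_force: 60.0
```

{"op": "step_arm", "data": {"plan": [{"dx":0,"dy":0,"dz":0.01,"rx":0,"ry":0,"rz":0,"claw":1},{"dx":0,"dy":0,"dz":0.01,"rx":0,"ry":0,"rz":0,"claw":1},{"dx":0,"dy":0,"dz":0,"rx":0,"ry":0,"rz":0,"claw":1}]}}

```text
time_s: 9.5
ee_pos: [0.6344, -0.2324, 0.2666]
eef_rot: [3.142, 0.001, 2.75]
force: [-3.7, 2.7, 10.4]
grip_width: 0.0312
grip_force: 60.0
```

{"op": "step_arm", "data": {"plan": [{"dx":0.006,"dy":0.003,"dz":0,"rx":0,"ry":0,"rz":0,"claw":1},{"dx":0.004,"dy":0,"dz":0.01,"rx":0,"ry":0,"rz":0,"claw":1},{"dx":0,"dy":0,"dz":0,"rx":0,"ry":0,"rz":0,"claw":1},{"dx":0,"dy":0,"dz":0,"rx":0,"ry":0,"rz":0,"claw":1}]}}

```text
time_s: 9.9
ee_pos: [0.6339, -0.2321, 0.2652]
eef_rot: [-3.141, 0.002, 2.75]
force: [-0.9, -0.9, 5.0]
grip_width: 0.0311
grip_force: 60.0
```

{"op": "step_arm", "data": {"plan": [{"dx":0,"dy":0,"dz":0.01,"rx":0,"ry":0,"rz":0,"claw":1},{"dx":0,"dy":0,"dz":0.01,"rx":0,"ry":0,"rz":0,"claw":1},{"dx":0,"dy":0,"dz":0,"rx":0,"ry":0,"rz":0,"claw":1}]}}

```text
time_s: 10.2
ee_pos: [0.6335, -0.2319, 0.2606]
eef_rot: [-3.141, -0.002, 2.75]
force: [5.3, -3.0, -9.7]
grip_width: 0.0307
grip_force: 60.0
```

It clicked: the pull has reversed to -9.7 N. I'll follow it down to the seat and undo some of the lateral shift.

{"op": "step_arm", "data": {"plan": [{"dx":-0.005,"dy":0,"dz":0.01,"rx":0,"ry":0,"rz":0,"claw":1},{"dx":0,"dy":0,"dz":0.01,"rx":0,"ry":0,"rz":0,"claw":1},{"dx":0,"dy":0,"dz":0.01,"rx":0,"ry":0,"rz":0,"claw":1},{"dx":0,"dy":0,"dz":0.01,"rx":0,"ry":0,"rz":0,"claw":1},{"dx":0,"dy":0,"dz":0,"rx":0,"ry":0,"rz":0,"claw":1},{"dx":0,"dy":0,"dz":0,"rx":0,"ry":0,"rz":0,"claw":1}]}}

```text
time_s: 10.8
ee_pos: [0.6341, -0.232, 0.2588]
eef_rot: [-3.142, 0.0, 2.75]
force: [-0.4, 0.2, -0.3]
grip_width: 0.0313
grip_force: 60.0
```

{"op": "step_arm", "data": {"plan": [{"dx":0,"dy":0,"dz":0.01,"rx":0,"ry":0,"rz":0,"claw":1},{"dx":0,"dy":0,"dz":0.01,"rx":0,"ry":0,"rz":0,"claw":1},{"dx":0,"dy":0,"dz":0,"rx":0,"ry":0,"rz":0,"claw":1},{"dx":0,"dy":0,"dz":0,"rx":0,"ry":0,"rz":0,"claw":1}]}}

```text
time_s: 11.2
ee_pos: [0.6341, -0.232, 0.2574]
eef_rot: [3.142, 0.001, 2.75]
force: [-0.7, -0.1, 5.3]
grip_width: 0.0309
grip_force: 60.0
```

{"op": "step_arm", "data": {"plan": [{"dx":0,"dy":0,"dz":0.01,"rx":0,"ry":0,"rz":0,"claw":1},{"dx":0,"dy":0,"dz":0.01,"rx":0,"ry":0,"rz":0,"claw":1},{"dx":0,"dy":0,"dz":0,"rx":0,"ry":0,"rz":0,"claw":1},{"dx":0,"dy":0,"dz":0,"rx":0,"ry":0,"rz":0,"claw":1}]}}

```text
time_s: 11.6
ee_pos: [0.6342, -0.232, 0.2574]
eef_rot: [-3.142, 0.003, 2.75]
force: [-6.2, 2.1, 15.4]
grip_width: 0.0307
grip_force: 60.0
```

```bash
python3 - <<'E'
from h import *
c=shot('wrist');o=telemetry.get_obs();print(o['ee_pos'],o['eef_rot'],o['force'])
top(c,'blue',.245,.275,o['ee_pos'],.025); top(c,'blue',.245,.275,(.526,-.306),.03)
save(c,'w4')
E
```

```text
[ 0.63418901 -0.23202751  0.25742477] [-3.14150347  0.00338828  2.7498445 ] [-6.40706046  2.88056245 16.52593872]
blue n 2978 mean [ 0.6323 -0.2318  0.2567] midrange [ 0.6346 -0.2328  0.2525] span [0.0317 0.0319 0.0149] ztop 0.2583
blue n 4406 mean [ 0.5269 -0.3074  0.2562] midrange [ 0.5261 -0.3098  0.2526] span [0.032  0.0311 0.0153] ztop 0.2581
```

View pics/w4.png

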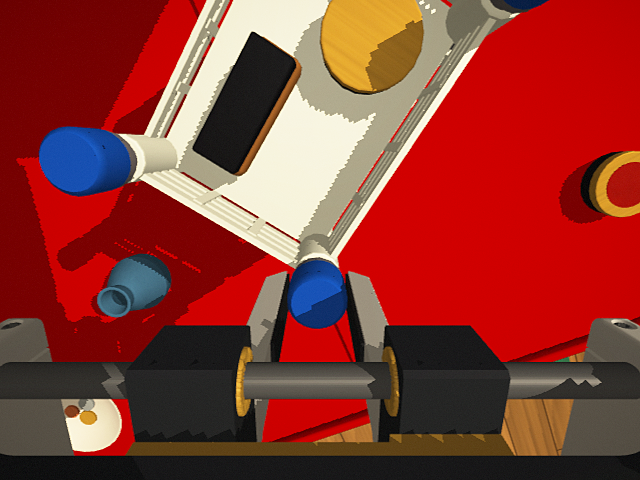

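The cap at (318,295) sits flush: its top is at 0.258 m, matching its neighbour, and it is pressed at 16 N. I'll hold there briefly, then hand in.

{"op": "step_arm", "data": {"plan": [{"dx":0,"dy":0,"dz":0,"rx":0,"ry":0,"rz":0,"claw":1},{"dx":0,"dy":0,"dz":0,"rx":0,"ry":0,"rz":0,"claw":1},{"dx":0,"dy":0,"dz":0,"rx":0,"ry":0,"rz":0,"claw":1},{"dx":0,"dy":0,"dz":0,"rx":0,"ry":0,"rz":0,"claw":1},{"dx":0,"dy":0,"dz":0,"rx":0,"ry":0,"rz":0,"claw":1},{"dx":0,"dy":0,"dz":0,"rx":0,"ry":0,"rz":0,"claw":1},{"dx":0,"dy":0,"dz":0,"rx":0,"ry":0,"rz":0,"claw":1}]}}

```text
time_s: 12.35
ee_pos: [0.6342, -0.232, 0.2574]
eef_rot: [-3.142, 0.003, 2.75]
force: [-6.1, 2.6, 16.3]
grip_width: 0.0308
grip_force: 60.0
```

```bash
python3 - <<'E'
from h import *
o=telemetry.get_obs();print(o['ee_pos'],o['force'])
if o['force'][2]>10: print(hand_in())
E
```

```text
[ 0.63418113 -0.23199509  0.25740315] [-6.05205125  2.55824667 16.32014843]
the job is handed in; nothing more can be done
None
```

The cap clicked home and sits flush with the other caps; I handed the job in at 12.35 s while still pressing it down with about 16 N (no verdict was returned).

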